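# Restart the stirrer: dial to off, then four clicks up

## Robot

A 7-joint arm with a two-finger parallel gripper is mounted at the origin on a cart in front of the work surface, level with it; the furniture and walls round the work are solid. World frame = base frame: x ahead of the robot, y to its left, z up, the work surface at z = 0. Lengths are in mm, angles in rad, forces in N, time in s.
With the tool pointing down it reaches from about 425 to 950 mm from the base axis. Payload 4.7 kg.
Tool frame: the origin (TCP) lies between the finger pads; the fingertips stand 8 mm ahead of it and the grasp point (between the pads) lies 11 mm behind it (robot.finger_overhang is the distance from the TCP to the fingertips, in mm); z points along the fingers, y is the line along which they close (so a half turn about z gives the same grasp; the last joint's range is limited). The gripper opens to 87 mm and grips with 3 to 60 N. Pads are 19 mm wide; open, the fingers measure 117 mm over their backs; the gripper's body (75 mm by 190 mm) begins 51 mm behind the grasp point.
Start: joints at [1.135, 0.469, -0.049, 1.532, 0.024, 1.141, -0.082], TCP at [267.128, -619.915, 197.373] pointing down, gripper open.
Joint ranges: [-2.59, 2.59], [-0.33, 1.99], [-1.39, 1.29], [0.1, 2.45], [-1.04, 4.18], [0.21, 1.99], [-2.66, 2.66]. Speed limits (rad/s): [2.57, 2.57, 3.14, 3.14, 3.14, 3.14, 3.14].

## Interface

Orientations are given as a unit quaternion [x, y, z, w].
In Python, from rig import robot gives the robot as it stands.
- The arm moves only by the tool drive_tool, never from a script. Its arguments are lists of equal length, an entry for each row: "xyz": the shift along the world's x, y, z in cm, a list of three; "rot": the turn, a rotation vector about the world's x, y, z in rad, a list of three. In form: {"xyz": [[tx, ty, tz], ...], "rot": [[wx, wy, wz], ...]}. A call has 1 to 20 rows; each row is the pose to reach, as a shift and turn from the pose commanded when the call began; what a row does not reach only later rows make up. A row lasts 1/12 s, in which the tool goes at most 41.7 mm and 7.16 degrees, less where a joint would pass 70% of its speed; a pose out of reach is approached as far as the arm can. A call with a gripper value outside its range is refused whole. "gripper" is the finger opening in cm, from 0 to 8.7, set as the call begins (left out, the last holds). The fingers move at their own pace and stop on an object; the grip force is fixed at half the most. Time passes only in rows, so rows that repeat a pose let the fingers close. It gives the time, the measured TCP pose, the force, the opening and the grip force at its end, in the units of the state.
- robot.read_state(): the state, without advancing time (a new reading comes with each control period).
- robot.camera(name): name is "scene" or "side" or "wrist"; returns a dict with "color" (384x512x3 uint8, red, green, blue), "depth" (384x512 float32, mm along the optical axis (not along the pixel's ray), 0 where there is no reading), "intrinsics" (3x3 intrinsics, pixels), "k1" (the pictures are not rectified: a ray, as slopes to the right and down, at radius r is drawn at 1 + k1 r^2 times it, then the intrinsics apply), "position" and "rotation" of the camera in the world; the wrist camera has in their place "mount" (4x4, takes a point from camera to tool coordinates, whose origin is the TCP and whose axes are the flange's). Camera axes: x right, y down, z forward; pixel columns grow to the right and rows downward; lengths in mm; the calibration is good to about 2 mm. A picture is of the moment at which its call begins: read the wrist's pose just before it.
- robot.hand_in(): hands the job in; it is judged then, once.
The state is a dict: "t": time; "q": joint angles; "dq": joint speeds; "tau": joint torques, N m; "ee_pos": TCP position; "orientation": TCP orientation; "force": force on the tool from outside, world axes, zero at the start; "moment": the same for the moment, N m; "finger_gap": finger opening in mm; "gripper_force": force on a finger pad.
Only numpy, scipy, OpenCV 4.12 (cv2) and the standard library are available. Lean on these libraries where they do the work, as an engineer would, in place of code of your own. Each camera call takes 0.05 s, during which the arm holds its last target. There are 200 camera calls.

## Task

The magnetic stirrer was left running at some speed and restarts only from off. With a fingertip, push its bar-shaped speed dial round anticlockwise to the off position at its end stop and let it rest there a moment, then push it clockwise four clicks from off and leave it seated in that position. Only push the dial, never pinch it, and leave the flask on the plate and everything around the stirrer where it stands.

Things in the scene. Friction and masses are not known exactly. Their poses are not given: they have to be found in the camera images.
- stirrer: magnetic stirrer, fixed: flat white box 370 x 180 mm, top 60 mm above the worktop. Origin on the worktop below the dial's axis; x points to the round plate (radius 72 mm, top at 78 mm, centre x +190 mm), z up. Box: x -95 to +275, y -90 to +90 mm. Seven flat white marks round the dial, 30 degrees apart: a dot at +y (off), then ticks of growing length clockwise over +x to -y
- speed_dial (a joint): dial angle about the vertical axis over the stirrer's origin. 0 = off (nose at the dot), grows clockwise from above; one click = 0.5236 rad, positions 0 to 6 with stops just beyond; fourth = 2.094 rad; starts in 2 to 6. Sprung: about 0.1 Nm (2.5 N at 40 mm) to leave a position; past half way it snaps on to the next by itself, ahead of the finger; let go earlier, it falls back
- dial_centre (a point): on the dial's axis at the top of its bar grip, 96 mm above the worktop. The bar: black, 99 mm long across the axis, 14 mm thick over its ribbed side pads, upright flanks from 66 to 96 mm above the worktop, on a low round skirt of radius 36 mm, its top at 66 mm
- dial_nose (a point): rounded nose end of the bar (the end with the white line on top), 51 mm from the axis, at the bar's top; it points at the mark that is set
- dial_tail (a point): square tail end of the bar, opposite the nose, 48 mm from the axis, at the bar's top; either end may be pushed
- flask: conical glass flask, 69 mm wide, 142 mm tall, loose, standing on the plate; origin at the centre of its underside, z up. Leave alone
- timer: white count-down timer, 28 x 66 x 62 mm, loose, standing on the worktop beside the stirrer; origin at its underside. Leave alone
- stopper: blue stopper, 27 mm wide, 24 mm tall, loose on the worktop; origin at its underside. Leave alone
- syringe: syringe lying on the worktop, 142 mm long, 12 mm high, loose; origin at its underside. Leave alone
- tweezers: steel tweezers lying on the worktop, 117 mm long, 8 mm high, loose; origin at their underside. Leave alone

How it is judged:
By the outcome, as a careful person would: the job done as asked, in the order asked, and still so for the second after the job is handed in, with the robot touching nothing.
It also fails if it takes over 61 s, if anything falls off the work surface, if the arm or the gripper's body presses on something with over 40 N, if the wrist force passes 120 N, or if a joint passes its speed limit or range.

## Working session

There is one attempt and no reset: what is moved stays moved. The work goes in short steps, Python scripts to look and compute and a tool call to move; the robot and the scene stay as the last step left them, time stands still between calls to the robot, and variables do not carry over. Pictures are saved under pics/ and viewed, at most 10 in all, crops included, and the job is handed in when it is done.

Besides the shell and the picture viewer there is one more tool, called after "Call:" by a JSON object that holds its "method" and its "body", one argument or row to a line. drive_tool: Moves the arm, as the interface text tells. Its arguments: {"type":"object","properties":{"xyz":{"type":"array"},"rot":{"type":"array"},"gripper":{"type":"number"}},"required":["xyz","rot"]}

```bash
mkdir -p pics; ls; python3 - <<'E'
from rig import robot
import cv2,numpy as np
s=robot.read_state();print(s['t'],s['ee_pos'],s['orientation'])
for n in ("scene","side"):
    c=robot.camera(n);cv2.imwrite(f"pics/{n}.png",cv2.cvtColor(c['color'],cv2.COLOR_RGB2BGR))
    np.savez(f"{n}.npz",**c);print(n,c['intrinsics'],c['k1'],c['position'],c['rotation'])
E
```

```text
pics
0.0 [ 266.80999502 -619.32710893  196.33286412] [ 9.79379679e-01  2.02026073e-01 -2.43925165e-04 -9.22567286e-04]
scene [[443.56636134   0.         251.47469783]
 [  0.         443.56636134 189.94238379]
 [  0.           0.           1.        ]] 0.016349976611918726 [ 128.40142375 -649.79739311  464.52959938] [ 0.80164501 -0.25802099  0.15166928 -0.51748128]
side [[351.79607999   0.         261.42684879]
 [  0.         351.79607999 188.09575661]
 [  0.           0.           1.        ]] 0.0015988530247295731 [628.06564467 760.08027904 553.75904472] [ 0.02411679  0.87763374 -0.47869883 -0.0049836 ]
```

View pics/scene.png

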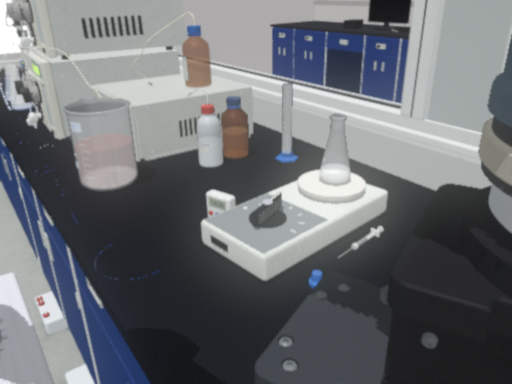

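View pics/side.png

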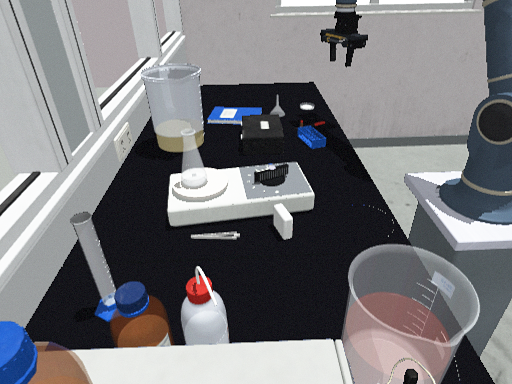

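The scene view shows the stirrer with the dial near (266,210), the flask near (335,165), the stopper at (316,278), the syringe at (362,241) and the timer at (220,205). In the side view the dial is near (270,175), with the timer at (283,220) and the tweezers at (215,236).

```bash
cat > h.py <<'E'
import numpy as np,cv2
from scipy.spatial.transform import Rotation as R
def rot(c):
    r=np.asarray(c['rotation']);return r if r.shape==(3,3) else R.from_quat(r).as_matrix()
def rays(c,uv):
    K=c['intrinsics'];k=float(c['k1']);d=(np.atleast_2d(uv).astype(float)-[K[0,2],K[1,2]])/K[0,0]
    s=d.copy()
    for _ in range(20): s=d/(1+k*(s**2).sum(1,keepdims=True))
    return np.c_[s,np.ones(len(s))]
def plane(c,uv,z):
    d=rays(c,uv)@rot(c).T;p=np.asarray(c['position']);return p+d*((z-p[2])/d[:,2])[:,None]
def deep(c,uv):
    uv=np.atleast_2d(uv).astype(int);s=rays(c,uv);return np.asarray(c['position'])+(s*c['depth'][uv[:,1],uv[:,0]][:,None])@rot(c).T
def proj(c,P):
    q=(np.atleast_2d(P)-np.asarray(c['position']))@rot(c);s=q[:,:2]/q[:,2:]
    s=s*(1+float(c['k1'])*(s**2).sum(1,keepdims=True));K=c['intrinsics'];return s*K[0,0]+[K[0,2],K[1,2]]
E
python3 - <<'E'
from h import *
a=dict(np.load('scene.npz'));b=dict(np.load('side.npz'))
for n,c,(x,y,w,h) in (('scene',a,(195,165,200,110)),('side',b,(160,150,160,85))):
    im=cv2.cvtColor(c['color'],cv2.COLOR_RGB2BGR)[y:y+h,x:x+w]
    cv2.imwrite(f'pics/{n}_c.png',cv2.resize(im,None,fx=4,fy=4,interpolation=cv2.INTER_CUBIC))
    v,u=np.mgrid[y:y+h,x:x+w];uv=np.c_[u.ravel(),v.ravel()];P=deep(c,uv)
    g=(abs(P[:,2]-60)<4);Q=P[g];print(n,g.sum(),cv2.minAreaRect(Q[:,:2].astype(np.float32)))
    g=(abs(P[:,2]-93)<6)
    print(n,np.percentile(P[g],[2,50,98],axis=0).round(0).tolist(),g.sum())
E
```

```text
scene 5443 ((649.7496948242188, 3.4759368896484375), (366.71923828125, 270.1267395019531), 7.543105602264404)
scene [[525.0, -74.0, 87.0], [595.0, -54.0, 94.0], [782.0, -12.0, 99.0]] 435
side 3051 ((652.2318115234375, 9.557052612304688), (363.9068603515625, 268.7608642578125), 7.519268989562988)
side [[530.0, -64.0, 87.0], [606.0, -30.0, 92.0], [799.0, 13.0, 99.0]] 287
```

View pics/scene_c.png

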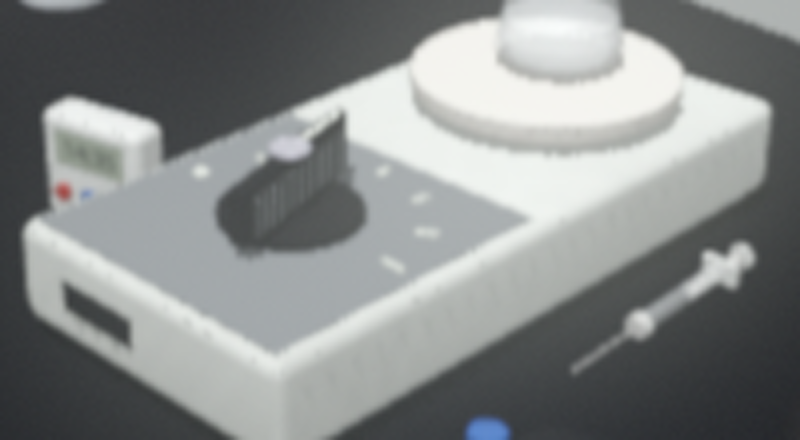

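View pics/side_c.png

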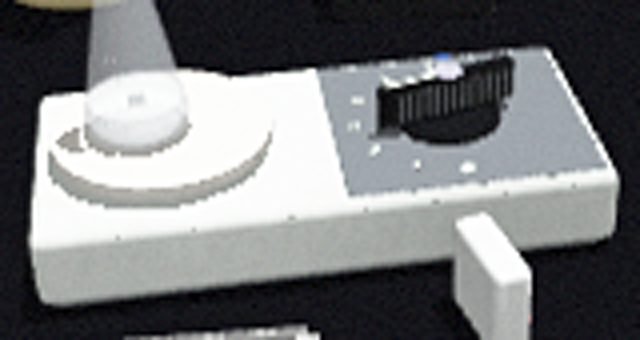

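The scene crop shows the dot at (245,208), the ticks at (260,204), (291,208), (300,214), (302,223) and (293,231), the hub at (267,202), and the nose line running up and right to about (280,194). The side crop shows the dot at (277,192), four ticks curving round to (249,175), the hub at (273,167), and the nose pointing left to about (256,170).

```bash
cat >> h.py <<'E'
def fitbox(c,win):
    x,y,w,h=win;v,u=np.mgrid[y:y+h,x:x+w];P=deep(c,np.c_[u.ravel(),v.ravel()]);return P
E
python3 - <<'E'
from h import *
a=dict(np.load('scene.npz'));b=dict(np.load('side.npz'))
A=np.array([[200,172],[262,158],[383,171],[421,197],[427,232],[393,265]])/4+[195,165]-.4
B=np.array([[468,167],[418,165],[376,150],[355,125],[358,100]])/4+[160,150]-.4
MA=plane(a,A,60)[:,:2];MB=plane(b,B,60)[:,:2]
ha=plane(a,np.array([[290,147],[340,115]])/4+[195,165]-.4,97)[:,:2];hb=plane(b,np.array([[450,68],[385,80]])/4+[160,150]-.4,97)[:,:2]
print('marks A',MA.round(0).tolist());print('marks B',MB.round(0).tolist());print(ha.round(0),hb.round(0))
for m in (MA,MB):
    M=np.c_[2*m,np.ones(len(m))];s=np.linalg.lstsq(M,(m**2).sum(1),rcond=None)[0];print('circle',s[:2],np.sqrt(s[2]+s[:2]@s[:2]))
    for h in (ha[0],hb[0]): print(np.degrees(np.arctan2(*(m-h).T[::-1])).round(0),np.linalg.norm(m-h,axis=1).round(0))
for h in (ha,hb): d=h[1]-h[0];print('nose ang',np.degrees(np.arctan2(d[1],d[0])),np.linalg.norm(d))
# box: top corners, from pixels at z=60
print('A corners',plane(a,np.array([[28,225],[283,370],[770,105]])/4+[195,165]-.4,60)[:,:2].round(0).tolist())
print('B corners',plane(b,np.array([[33,238],[617,187],[545,50],[45,97]])/4+[160,150]-.4,60)[:,:2].round(0).tolist())
E
```

```text
marks A [[562.0, 16.0], [596.0, 9.0], [636.0, -39.0], [633.0, -72.0], [612.0, -100.0], [580.0, -114.0]]
marks B [[561.0, 12.0], [593.0, 8.0], [619.0, -12.0], [632.0, -44.0], [630.0, -77.0]]
[[571. -50.]
 [611. -36.]] [[568. -51.]
 [612. -38.]]
circle [571.0090351  -49.79782863] 65.27696105727294
[ 97.  66.   9. -20. -51. -82.] [66. 64. 66. 66. 66. 65.]
[ 95.  65.  10. -18. -48. -79.] [67. 67. 69. 68. 66. 64.]
circle [567.22458779 -53.59359681] 66.36370433079767
[ 99.  69.  38.   5. -25.] [63. 62. 62. 62. 65.]
[ 96.  67.  38.   6. -22.] [64. 64. 64. 65. 67.]
nose ang 18.420122950165663 42.331653545912154
nose ang 16.47028874351992 45.31854798542088
A corners [[466.0, 19.0], [490.0, -153.0], [848.0, -104.0]]
B corners [[826.0, 71.0], [471.0, 41.0], [492.0, -139.0], [847.0, -96.0]]
```

```bash
python3 - <<'E'
from h import *
a=dict(np.load('scene.npz'));b=dict(np.load('side.npz'))
O=np.array([570,-50.5])
for c,w in ((a,(240,185,60,50)),(b,(240,155,60,40))):
    P=fitbox(c,w);g=(P[:,2]>75)&(P[:,2]<102)&(np.linalg.norm(P[:,:2]-O,axis=1)<60);Q=P[g]
    r=cv2.minAreaRect(Q[:,:2].astype(np.float32));vx,vy,x0,y0=cv2.fitLine(Q[:,:2].astype(np.float32),cv2.DIST_HUBER,0,.01,.01).ravel()
    print(g.sum(),r,np.degrees(np.arctan2(vy,vx)),x0,y0)
P=fitbox(b,(270,200,25,40));g=(P[:,2]>50)&(P[:,1]>45);print('timer',np.percentile(P[g],[2,50,98],axis=0).round())
E
```

```text
483 ((569.2822265625, -51.36598587036133), (100.00090026855469, 18.43930435180664), 22.640161514282227) 22.038599 567.7201 -58.235474
287 ((572.63134765625, -48.84919738769531), (97.47701263427734, 18.955320358276367), 23.227458953857422) 22.14414 570.39374 -43.886272
timer [[536.  71.  51.]
 [555. 106.  59.]
 [610. 559. 397.]]
```

Call:
{"method": "drive_tool", "body": {
  "xyz": [
    [0,0,4],
    [0,0,8],
    [1,3,8],
    [3,7,8],
    [4.5,11,8],
    [6,15,8],
    [7.5,18.5,8],
    [9,22,8],
    [10.5,25.5,8],
    [12,29,8],
    [13.5,32.5,8],
    [15,36,8],
    [16.5,39.5,8],
    [18,43,8],
    [19.5,46.5,8],
    [21,50,8],
    [22.5,53.5,8],
    [24,57,8],
    [25,59,8],
    [25.3,60,8]
  ],
  "rot": [
    [0,0,0],
    [0,0,0.05],
    [0,0,0.1],
    [0,0,0.2],
    [0,0,0.3],
    [0,0,0.4],
    [0,0,0.5],
    [0,0,0.6],
    [0,0,0.7],
    [0,0,0.8],
    [0,0,0.9],
    [0,0,1.0],
    [0,0,1.1],
    [0,0,1.2],
    [0,0,1.3],
    [0,0,1.4],
    [0,0,1.5],
    [0,0,1.55],
    [0,0,1.55],
    [0,0,1.55]
  ],
  "gripper": 0
}}

```text
t: 1.77
ee_pos: [520.8, -15.7, 277.2]
orientation: [0.556, 0.831, 0.001, -0.0]
force: [-0.0, 0.2, 0.3]
finger_gap: 0.7
gripper_force: 0.0
```

```bash
cat >> h.py <<'E'
def wrist(robot,name):
    s=robot.read_state();c=robot.camera('wrist');T=np.eye(4);T[:3,:3]=R.from_quat(s['orientation']).as_matrix();T[:3,3]=s['ee_pos']
    W=T@np.asarray(c['mount']);c['position']=W[:3,3];c['rotation']=W[:3,:3];cv2.imwrite(f'pics/{name}.png',cv2.cvtColor(c['color'],cv2.COLOR_RGB2BGR));return s,c
def tooly(s): y=R.from_quat(s['orientation']).as_matrix()[:,1];return np.degrees(np.arctan2(y[1],y[0]))
def bar(c,O=(570,-50.5)):
    v,u=np.mgrid[0:384,0:512];P=deep(c,np.c_[u.ravel(),v.ravel()]);g=(P[:,2]>85)&(P[:,2]<101)&(np.linalg.norm(P[:,:2]-O,axis=1)<60);Q=P[g][:,:2].astype(np.float32)
    return g.sum(),cv2.minAreaRect(Q),np.median(P[g][:,2])
E
python3 - <<'E'
from h import *
from rig import robot
s,c=wrist(robot,'w1');print(s['t'],s['ee_pos'],tooly(s),s['q'].round(2) if hasattr(s['q'],'round') else s['q'],s['force'],s['finger_gap']);print(c['position'],bar(c))
np.savez('w1.npz',**c)
E
```

```text
1.7667 [520.83616467 -15.70856698 277.19637523] 22.443894094683866 [ 0.51  0.21 -0.65  1.76  0.13  1.22  0.21] [-0.04985426  0.20393569  0.34447915] 0.6733127469722361
[491.60372241  54.92259604 464.3461186 ] (np.int64(729), ((570.3836669921875, -50.50554656982422), (98.16559600830078, 19.154775619506836), 19.937881469726562), np.float64(95.55345266750902))
```

View pics/w1.png

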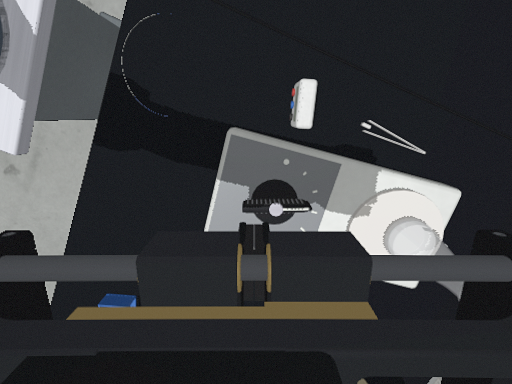

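The wrist view shows the dial at (276,209) with the nose pointing right to (311,207), the dot at (286,161) and the timer at (303,103). The bar lies near 20° in world, with its tail towards the robot. I'll put the finger behind the tail on its clockwise side.

Call:
{"method": "drive_tool", "body": {
  "xyz": [
    [0.3,-0.6,-4],
    [0.6,-1.2,-8],
    [0.9,-1.8,-12],
    [1.0,-1.9,-14.7],
    [1.0,-1.9,-14.7],
    [1.0,-1.9,-14.7],
    [1.0,-1.9,-14.7]
  ],
  "rot": [
    [0,0,-0.1],
    [0,0,-0.2],
    [0,0,-0.27],
    [0,0,-0.27],
    [0,0,-0.27],
    [0,0,-0.27],
    [0,0,-0.27]
  ]
}}

```text
t: 2.4
ee_pos: [531.2, -39.5, 132.1]
orientation: [0.665, 0.747, 0.001, 0.001]
force: [0.4, -0.2, 0.8]
finger_gap: 0.4
gripper_force: 0.0
```

```bash
python3 - <<'E'
from h import *
from rig import robot
for _ in range(2):
    s,c=wrist(robot,'w2');print(s['t'],s['ee_pos'],tooly(s),np.round(s['force'],1));print(c['position'],bar(c))
E
```

```text
2.4 [531.23361219 -39.4527975  132.07815698] 6.60062138084533 [ 0.4 -0.2  0.8]
[521.77846733  36.86325541 319.0434422 ] (np.int64(1336), ((576.1310424804688, -46.81791687011719), (85.6067123413086, 16.448898315429688), 19.750343322753906), np.float64(95.43013066757385))
2.45 [531.67203325 -39.19575501 132.64593589] 6.617838951008719 [ 0.  -0.4 -0.8]
[521.93883837  37.14373977 319.58794105] (np.int64(1336), ((576.3204956054688, -46.740352630615234), (84.73229217529297, 16.550453186035156), 20.12102699279785), np.float64(95.35241359581033))
```

```bash
cat >> h.py <<'E'
def arc(O,r,off,phis,start):
    # finger centre for face angle phi; off<0: finger clockwise of the bar; shifts in cm and turn from 'start' (x,y,phi)
    for f in phis:
        a=np.radians(f);p=np.array(O)+r*np.array([np.cos(a),np.sin(a)])+off*np.array([-np.sin(a),np.cos(a)])
        print(f,((p-start[:2])/10).round(1).tolist(),round(np.radians(f-start[2]),2))
E
python3 -c "
from h import *
arc((570,-50.5),38,-16.5,list(range(187,280,5))+[279,281],(531,-39,187))"
```

```text
187 [-0.1, 0.0] 0.0
192 [-0.2, -0.3] 0.09
197 [-0.2, -0.7] 0.17
202 [-0.2, -1.0] 0.26
207 [-0.2, -1.4] 0.35
212 [-0.2, -1.8] 0.44
217 [-0.1, -2.1] 0.52
222 [-0.0, -2.5] 0.61
227 [0.1, -2.8] 0.7
232 [0.3, -3.1] 0.79
237 [0.4, -3.4] 0.87
242 [0.7, -3.7] 0.96
247 [0.9, -4.0] 1.05
252 [1.2, -4.3] 1.13
257 [1.4, -4.5] 1.22
262 [1.7, -4.7] 1.31
267 [2.1, -4.9] 1.4
272 [2.4, -5.0] 1.48
277 [2.7, -5.1] 1.57
279 [2.9, -5.2] 1.61
281 [3.0, -5.2] 1.64
```

Call:
{"method": "drive_tool", "body": {
  "xyz": [
    [0,0,-2],
    [0,0,-4],
    [0,0,-5],
    [0,0,-5],
    [0,0,-5]
  ],
  "rot": [
    [0,0,0],
    [0,0,0],
    [0,0,0],
    [0,0,0],
    [0,0,0]
  ]
}}

```text
t: 2.92
ee_pos: [530.7, -38.8, 81.3]
orientation: [0.665, 0.747, 0.0, 0.0]
force: [0.1, 0.7, -0.1]
finger_gap: 0.7
gripper_force: 0.0
```

Call:
{"method": "drive_tool", "body": {
  "xyz": [
    [-0.2,-0.3,0],
    [-0.2,-0.7,0],
    [-0.2,-1.0,0],
    [-0.2,-1.4,0],
    [-0.2,-1.8,0],
    [-0.1,-2.1,0],
    [0,-2.5,0],
    [0.1,-2.8,0],
    [0.3,-3.1,0],
    [0.4,-3.4,0],
    [0.7,-3.7,0],
    [0.9,-4.0,0],
    [1.2,-4.3,0],
    [1.4,-4.5,0],
    [1.7,-4.7,0],
    [2.1,-4.9,0],
    [2.4,-5.0,0],
    [2.4,-5.0,0],
    [2.4,-5.0,0]
  ],
  "rot": [
    [0,0,0.09],
    [0,0,0.17],
    [0,0,0.26],
    [0,0,0.35],
    [0,0,0.44],
    [0,0,0.52],
    [0,0,0.61],
    [0,0,0.7],
    [0,0,0.79],
    [0,0,0.87],
    [0,0,0.96],
    [0,0,1.05],
    [0,0,1.13],
    [0,0,1.22],
    [0,0,1.31],
    [0,0,1.4],
    [0,0,1.48],
    [0,0,1.48],
    [0,0,1.48]
  ]
}}

```text
t: 4.5
ee_pos: [555.0, -89.2, 81.5]
orientation: [-0.011, 1.0, -0.0, 0.001]
force: [0.4, 0.0, -0.2]
finger_gap: 0.4
gripper_force: 0.0
```

```bash
python3 - <<'E'
from h import *
from rig import robot
s,c=wrist(robot,'w3');print(s['t'],s['ee_pos'],tooly(s),np.round(s['force'],1),np.round(s['q'],2));print(c['position'],bar(c))
for n in ('scene','side'):
    c=robot.camera(n);print(n,bar(c));
    x,y,w,h=(195,165,200,110) if n=='scene' else (160,130,160,110)
    im=cv2.cvtColor(c['color'],cv2.COLOR_RGB2BGR)[y:y+h,x:x+w]
    cv2.imwrite(f'pics/{n}_2.png',cv2.resize(im,None,fx=4,fy=4,interpolation=cv2.INTER_CUBIC))
E
```

```text
4.5 [554.96245143 -89.17450645  81.50214829] 91.28535077626051 [ 0.4  0.  -0.2] [ 0.73  0.57 -0.87  1.88  0.54  0.94  1.2 ]
[478.5637431  -89.91125656 268.37443188] (np.int64(979), ((541.3049926757812, -63.07245635986328), (35.62306594848633, 14.915427207946777), 23.31747817993164), np.float64(94.97854411724617))
scene (np.int64(171), ((567.9388427734375, -51.123741149902344), (96.93138122558594, 15.904569625854492), 27.366296768188477), np.float64(94.30131636330128))
side (np.int64(176), ((572.2229614257812, -48.85649490356445), (96.8341064453125, 19.3487606048584), 21.360084533691406), np.float64(91.71926250199789))
```

View pics/side_2.png

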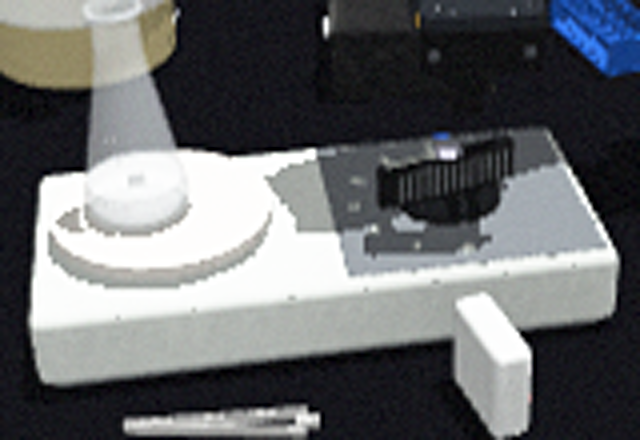

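The side crop shows the dial unmoved, still with the nose to the left at (385,185), and the tool felt no force. I'll compare against the full views before moving again.

```bash
python3 - <<'E'
from h import *
from rig import robot
s=robot.read_state();a=robot.camera('scene');b=robot.camera('side')
for c in (a,b): print(proj(c,np.array([s['ee_pos'],s['ee_pos']-[0,0,-8.],[570,-50.5,96]])).round(0).tolist())
im=np.hstack([cv2.resize(c['color'],(400,300)) for c in (a,b)]);cv2.imwrite('pics/full.png',cv2.cvtColor(im,cv2.COLOR_RGB2BGR))
E
```

```text
[[273.0, 219.0], [273.0, 216.0], [267.0, 202.0]]
[[276.0, 165.0], [276.0, 162.0], [271.0, 167.0]]
```

View pics/full.png

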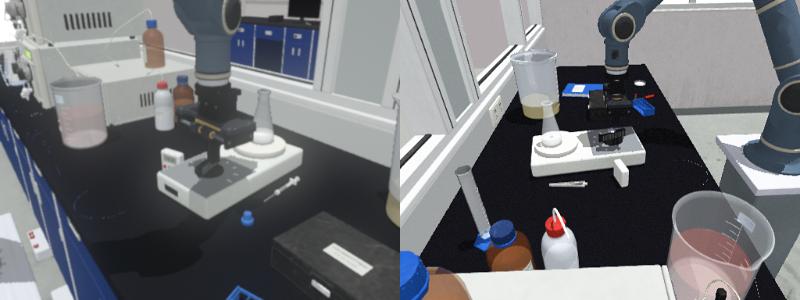

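View pics/w3.png

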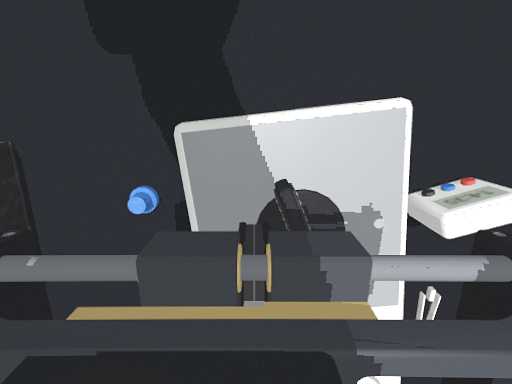

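The wrist view shows the finger at (255,240) left of the tail, whose end is at (283,185). The finger is on the far side of the bar, so it got past the tail without turning the dial for good. I'll measure the finger's true extent from depth.

```bash
python3 - <<'E'
from h import *
from rig import robot
s,c=wrist(robot,'w4');print(s['t'],s['ee_pos'],np.asarray(c['mount']).round(2).tolist())
print('tip/TCP px',proj(c,[s['ee_pos'],s['ee_pos']-[0,0,8.],[570,-50.5,96]]).round(0).tolist())
v,u=np.mgrid[0:384,0:512];P=deep(c,np.c_[u.ravel(),v.ravel()]).reshape(384,512,3)
for r in (195,205,215,225,235,245): print(r,[(k,*P[r,k].round(0).astype(int).tolist()) for k in range(232,325,8)])
for n in('scene','side'):
    c=robot.camera(n);v,u=np.mgrid[150:260,200:320];Q=deep(c,np.c_[u.ravel(),v.ravel()])
    g=(abs(Q[:,0]-555)<25)&(abs(Q[:,1]+89)<25)&(Q[:,2]>66)
    for z in range(66,130,6):
        k=g&(Q[:,2]>=z)&(Q[:,2]<z+6)
        if k.sum()>2: print(n,z,k.sum(),Q[k].min(0).round(),Q[k].max(0).round())
E
```

```text
4.75 [554.10731943 -88.849375    80.69648423] [[-0.0, -0.96, -0.28, 76.06], [1.0, -0.0, -0.0, 0.93], [0.0, -0.28, 0.96, -187.01], [0.0, 0.0, 0.0, 1.0]]
tip/TCP px [[253.0, 224.0], [253.0, 219.0], [307.0, 255.0]]
195 [(232, 539, -105, 60), (240, 539, -99, 60), (248, 538, -93, 61), (256, 539, -87, 59), (264, 538, -80, 61), (272, 538, -74, 60), (280, 528, -72, 96), (288, 528, -66, 96), (296, 529, -60, 90), (304, 536, -50, 66), (312, 536, -44, 66), (320, 537, -37, 62)]
205 [(232, 547, -105, 60), (240, 547, -99, 60), (248, 547, -93, 61), (256, 547, -86, 59), (264, 547, -80, 60), (272, 545, -74, 66), (280, 535, -71, 93), (288, 534, -66, 97), (296, 535, -60, 94), (304, 544, -50, 66), (312, 544, -43, 66), (320, 544, -37, 66)]
215 [(232, 556, -105, 60), (240, 556, -99, 60), (248, 555, -93, 60), (256, 555, -86, 59), (264, 553, -80, 65), (272, 553, -74, 66), (280, 552, -68, 66), (288, 542, -65, 94), (296, 541, -60, 96), (304, 552, -49, 67), (312, 552, -43, 67), (320, 552, -36, 65)]
225 [(232, 564, -105, 59), (240, 543, -97, 111), (248, 544, -92, 107), (256, 544, -87, 107), (264, 543, -82, 110),
[... 733 characters left out ...]
scene 72 24 [530. -76.  72.] [559. -64.  78.]
scene 78 32 [531. -75.  78.] [559. -64.  84.]
scene 84 28 [530. -76.  84.] [559. -64.  90.]
scene 90 30 [531. -76.  90.] [556. -64.  96.]
scene 96 21 [530. -75.  96.] [553. -64. 100.]
scene 108 44 [542. -99. 108.] [564. -81. 114.]
scene 114 54 [ 541. -101.  114.] [564. -80. 120.]
scene 120 45 [ 542. -100.  120.] [564. -80. 126.]
scene 126 48 [ 542. -100.  126.] [564. -80. 132.]
side 90 4 [532. -69.  93.] [546. -65.  94.]
side 102 13 [545. -94. 102.] [565. -77. 108.]
side 108 18 [545. -93. 108.] [565. -76. 114.]
side 114 18 [545. -91. 114.] [566. -75. 120.]
side 120 16 [545. -93. 120.] [566. -74. 126.]
side 126 15 [545. -78. 126.] [564. -76. 132.]
```

```bash
python3 -c "
from h import *
from rig import robot
print(robot.finger_overhang, robot.read_state()['finger_gap'])
arc((570,-50.5),38,-18.5,list(range(187,280,5))+[279,281],(531,-39,187))"
```

```text
8.0 0.32312500569778213
187 [-0.1, 0.2] 0.0
192 [-0.2, -0.1] 0.09
197 [-0.3, -0.5] 0.17
202 [-0.3, -0.9] 0.26
207 [-0.3, -1.2] 0.35
212 [-0.3, -1.6] 0.44
217 [-0.2, -2.0] 0.52
222 [-0.2, -2.3] 0.61
227 [-0.0, -2.7] 0.7
232 [0.1, -3.0] 0.79
237 [0.3, -3.3] 0.87
242 [0.5, -3.6] 0.96
247 [0.7, -3.9] 1.05
252 [1.0, -4.2] 1.13
257 [1.2, -4.4] 1.22
262 [1.5, -4.7] 1.31
267 [1.9, -4.8] 1.4
272 [2.2, -5.0] 1.48
277 [2.5, -5.1] 1.57
279 [2.7, -5.2] 1.61
281 [2.8, -5.2] 1.64
```

Call:
{"method": "drive_tool", "body": {
  "xyz": [
    [0,0,2],
    [-0.5,0.5,3],
    [-1.2,1.2,3],
    [-1.8,2,3],
    [-2.4,3,3],
    [-2.6,4,3],
    [-2.6,4.5,3],
    [-2.5,5,3],
    [-2.4,5.2,3],
    [-2.4,5.2,3],
    [-2.4,5.2,3],
    [-2.4,5.2,3],
    [-2.4,5.2,3],
    [-2.4,5.2,3],
    [-2.4,5.2,3],
    [-2.4,5.2,3]
  ],
  "rot": [
    [0,0,-0.1],
    [0,0,-0.2],
    [0,0,-0.3],
    [0,0,-0.4],
    [0,0,-0.5],
    [0,0,-0.6],
    [0,0,-0.7],
    [0,0,-0.8],
    [0,0,-0.9],
    [0,0,-1.0],
    [0,0,-1.1],
    [0,0,-1.2],
    [0,0,-1.3],
    [0,0,-1.4],
    [0,0,-1.48],
    [0,0,-1.48]
  ]
}}

```text
t: 6.23
ee_pos: [530.1, -36.7, 110.5]
orientation: [0.665, 0.747, -0.0, 0.0]
force: [-0.3, 0.5, -0.9]
finger_gap: 0.3
gripper_force: 0.0
```

Call:
{"method": "drive_tool", "body": {
  "xyz": [
    [0,0.2,-2],
    [0,0.2,-3.5],
    [0,0.2,-3.5],
    [0,0.2,-3.5]
  ],
  "rot": [
    [0,0,0],
    [0,0,0],
    [0,0,0],
    [0,0,0]
  ]
}}

```text
t: 6.57
ee_pos: [529.6, -34.7, 75.0]
orientation: [0.664, 0.747, -0.0, -0.001]
force: [-0.1, 0.1, 0.5]
finger_gap: 0.6
gripper_force: 0.0
```

```bash
cat >> h.py <<'E'
def tip(robot):
    s=robot.read_state();e=s['ee_pos'];print(round(s['t'],2),e.round(1),round(tooly(s),1),np.round(s['force'],1))
    for n in('scene','side'):
        c=robot.camera(n);v,u=np.mgrid[140:270,190:330];Q=deep(c,np.c_[u.ravel(),v.ravel()])
        g=(abs(Q[:,0]-e[0])<17)&(abs(Q[:,1]-e[1])<17)&(Q[:,2]>62)&(Q[:,2]<e[2]+60)
        if g.sum()>5: print(n,g.sum(),np.percentile(Q[g],[1,50,99],axis=0).round().tolist())
        print(n,bar(c))
E
python3 -c "
from h import *
from rig import robot
tip(robot)"
```

```text
6.57 [529.6 -34.7  75. ] 6.7 [-0.1  0.1  0.5]
scene 372 [[514.0, -50.0, 62.0], [525.0, -41.0, 110.0], [545.0, -19.0, 134.0]]
scene (np.int64(342), ((569.720703125, -51.163883209228516), (101.87107849121094, 19.17563247680664), 24.692750930786133), np.float64(94.9704964184632))
side 130 [[520.0, -48.0, 62.0], [532.0, -24.0, 115.0], [546.0, -21.0, 135.0]]
side (np.int64(158), ((573.9795532226562, -35.6009635925293), (87.62781524658203, 43.76708221435547), 13.70985221862793), np.float64(92.26062451824603))
```

```bash
python3 - <<'E'
from h import *
from rig import robot
s=robot.read_state();e=s['ee_pos']
for n in('scene','side'):
    c=robot.camera(n);v,u=np.mgrid[140:270,190:330];Q=deep(c,np.c_[u.ravel(),v.ravel()])
    g=(abs(Q[:,0]-e[0])<20)&(abs(Q[:,1]-e[1])<20)
    for z in range(54,130,6):
        k=g&(Q[:,2]>=z)&(Q[:,2]<z+6)
        if k.sum(): print(n,z,k.sum(),Q[k].min(0).round(),Q[k].max(0).round())
E
```

```text
scene 60 163 [511. -55.  61.] [549. -15.  65.]
scene 66 24 [532. -51.  66.] [550. -24.  69.]
scene 102 32 [520. -47. 103.] [540. -24. 108.]
scene 108 43 [520. -47. 108.] [541. -23. 114.]
scene 114 48 [519. -48. 114.] [541. -25. 120.]
scene 120 45 [520. -47. 120.] [540. -26. 126.]
scene 126 45 [518. -49. 126.] [541. -26. 132.]
side 54 90 [511. -54.  57.] [550. -15.  60.]
side 60 39 [536. -55.  60.] [550. -16.  66.]
side 66 3 [541. -55.  68.] [550. -50.  71.]
side 72 8 [541. -54.  72.] [549. -51.  78.]
side 78 6 [541. -54.  78.] [550. -52.  84.]
side 84 7 [539. -54.  84.] [550. -50.  89.]
side 90 2 [547. -54.  92.] [550. -50.  94.]
side 96 7 [521. -26.  99.] [537. -21. 102.]
side 102 18 [521. -37. 102.] [541. -22. 107.]
side 108 21 [521. -39. 109.] [541. -21. 114.]
side 114 15 [522. -41. 114.] [540. -20. 119.]
side 120 20 [519. -36. 120.] [542. -20. 126.]
side 126 20 [519. -42. 126.] [543. -19. 132.]
```

Call:
{"method": "drive_tool", "body": {
  "xyz": [
    [0,0,-1],
    [0,0,-2],
    [0,0,-2.6],
    [0,0,-2.6],
    [0,0,-2.6]
  ],
  "rot": [
    [0,0,0],
    [0,0,0],
    [0,0,0],
    [0,0,0],
    [0,0,0]
  ]
}}

```text
t: 7.18
ee_pos: [529.6, -34.8, 48.6]
orientation: [0.665, 0.747, -0.0, -0.001]
force: [-0.5, 1.0, -0.4]
finger_gap: 0.5
gripper_force: 0.0
```

Call:
{"method": "drive_tool", "body": {
  "xyz": [
    [-0.1,-0.5,0],
    [-0.2,-0.9,0],
    [-0.2,-1.3,0],
    [-0.2,-1.6,0],
    [-0.2,-2.0,0]
  ],
  "rot": [
    [0,0,0.09],
    [0,0,0.17],
    [0,0,0.26],
    [0,0,0.35],
    [0,0,0.44]
  ]
}}

```text
t: 7.6
ee_pos: [528.4, -54.9, 49.7]
orientation: [0.484, 0.875, 0.0, 0.0]
force: [0.4, 0.6, -0.0]
finger_gap: 0.6
gripper_force: 0.0
```

```bash
python3 -c "
from h import *
from rig import robot
tip(robot)
s,c=wrist(robot,'w5');print(bar(c))"
```

```text
7.6 [528.4 -54.9  49.7] 32.1 [ 0.4  0.6 -0. ]
scene 351 [[512.0, -70.0, 62.0], [523.0, -60.0, 83.0], [542.0, -39.0, 109.0]]
scene (np.int64(392), ((566.3262939453125, -54.3457145690918), (100.29332733154297, 37.333309173583984), 17.097339630126953), np.float64(95.2314164660007))
side 155 [[515.0, -67.0, 63.0], [533.0, -49.0, 88.0], [544.0, -40.0, 109.0]]
side (np.int64(198), ((565.9337158203125, -41.427284240722656), (99.44528198242188, 37.20997619628906), 28.510601043701172), np.float64(92.5633884505481))
(np.int64(428), ((560.2843627929688, -38.56595993041992), (94.51516723632812, 9.750462532043457), 13.148421287536621), np.float64(94.68968041615379))
```

Call:
{"method": "drive_tool", "body": {
  "xyz": [
    [0.1,-0.4,0],
    [0.1,-0.7,0],
    [0.3,-1.1,0],
    [0.4,-1.4,0],
    [0.6,-1.7,0],
    [0.8,-2.0,0],
    [1.0,-2.3,0],
    [1.3,-2.6,0],
    [1.5,-2.8,0],
    [1.8,-3.1,0],
    [2.2,-3.2,0],
    [2.5,-3.4,0],
    [2.5,-3.4,0],
    [2.5,-3.4,0]
  ],
  "rot": [
    [0,0,0.09],
    [0,0,0.17],
    [0,0,0.26],
    [0,0,0.35],
    [0,0,0.44],
    [0,0,0.52],
    [0,0,0.61],
    [0,0,0.7],
    [0,0,0.79],
    [0,0,0.87],
    [0,0,0.96],
    [0,0,1.04],
    [0,0,1.04],
    [0,0,1.04]
  ]
}}

```text
t: 8.92
ee_pos: [553.2, -88.7, 49.3]
orientation: [-0.011, 1.0, 0.0, -0.0]
force: [0.4, 0.8, -0.8]
finger_gap: 0.7
gripper_force: 0.0
```

```bash
cat >> h.py <<'E'
def barx(c,e,O=(570,-50.5),m=24):
    v,u=np.mgrid[0:384,0:512];P=deep(c,np.c_[u.ravel(),v.ravel()]);g=(P[:,2]>80)&(P[:,2]<101)&(np.linalg.norm(P[:,:2]-O,axis=1)<60)&(np.linalg.norm(P[:,:2]-e[:2],axis=1)>m)
    Q=P[g][:,:2].astype(np.float32);l=cv2.fitLine(Q,cv2.DIST_HUBER,0,.01,.01).ravel();r=cv2.minAreaRect(Q);return g.sum(),'line',round(np.degrees(np.arctan2(l[1],l[0])),1),np.round(l[2:],1),'rect',np.round(r[0],1),np.round(r[1],1),round(r[2],1)
def look(robot,name):
    s,c=wrist(robot,name);e=s['ee_pos'];print(round(s['t'],2),e.round(1),round(tooly(s),1),np.round(s['force'],1));print('wrist',barx(c,e))
    for n in('scene','side'): print(n,barx(robot.camera(n),e))
E
python3 -c "
from h import *
from rig import robot
look(robot,'w6')"
```

```text
8.92 [553.2 -88.7  49.3] 91.2 [ 0.4  0.8 -0.8]
wrist (np.int64(59), 'line', np.float32(-83.5), array([557.2, -13.6], dtype=float32), 'rect', array([561.2, -14.6]), array([ 9.3, 17. ]), 41.1)
scene (np.int64(193), 'line', np.float32(-77.5), array([562. , -35.2], dtype=float32), 'rect', array([566.6, -51.8]), array([ 14.9, 100.2]), 7.8)
side (np.int64(126), 'line', np.float32(-79.9), array([571. , -37.5], dtype=float32), 'rect', array([568.9, -46.1]), array([18.2, 97.4]), 10.8)
```

```bash
python3 -c "
from h import *
arc((570,-50.5),38,18.5,[290]+list(range(285,164,-5)),(553,-89,272))
print();arc((570,-50.5),38,18.5,list(range(285,164,-5)),(600.3,-80,290))"
```

```text
290 [4.7, 0.9] 0.31
285 [4.5, 0.7] 0.23
280 [4.2, 0.4] 0.14
275 [3.9, 0.2] 0.05
270 [3.6, 0.0] -0.03
265 [3.2, -0.1] -0.12
260 [2.9, -0.2] -0.21
255 [2.5, -0.3] -0.3
250 [2.1, -0.4] -0.38
245 [1.8, -0.4] -0.47
240 [1.4, -0.4] -0.56
235 [1.0, -0.3] -0.65
230 [0.7, -0.3] -0.73
225 [0.3, -0.1] -0.82
220 [-0.0, -0.0] -0.91
215 [-0.4, 0.2] -0.99
210 [-0.7, 0.3] -1.08
205 [-1.0, 0.6] -1.17
200 [-1.2, 0.8] -1.26
195 [-1.5, 1.1] -1.34
190 [-1.7, 1.4] -1.43
185 [-1.9, 1.7] -1.52
180 [-2.1, 2.0] -1.61
175 [-2.2, 2.3] -1.69
170 [-2.4, 2.7] -1.78
165 [-2.4, 3.0] -1.87

285 [-0.3, -0.2] -0.09
280 [-0.5, -0.5] -0.17
275 [-0.9, -0.7] -0.26
270 [-1.2, -0.8] -0.35
265 [-1.5, -1.0] -0.44
260 [-1.9, -1.1] -0.52
255 [-2.2, -1.2] -0.61
250 [-2.6, -1.3] -0.7
245 [-3.0, -1.3] -0.79
240 [-3.3, -1.3] -0.87
235 [-3.7, -1.2] -0.96
230 [-4.1, -1.2] -1.05
225 [-4.4, -1.0] -1.13
220 [-4.8, -0.9] -1.22
215 [-5.1, -0.7] -1.31
210 [-5.4, -0.6] -1.4
205 [-5.7, -0.3] -1.48
200 [-6.0, -0.1] -1.57
195 [-6.2, 0.2] -1.66
190 [-6.5, 0.5] -1.75
185 [-6.7, 0.8] -1.83
180 [-6.8, 1.1] -1.92
175 [-7.0, 1.4] -2.01
170 [-7.1, 1.8] -2.09
165 [-7.2, 2.1] -2.18
```

Call:
{"method": "drive_tool", "body": {
  "xyz": [
    [0,0,2],
    [0,0,4],
    [0,0,6],
    [0,0,6],
    [1.5,0,6],
    [3,0.5,6],
    [4,0.8,6],
    [4.7,0.9,6],
    [4.7,0.9,6],
    [4.7,0.9,6],
    [4.7,0.9,6],
    [4.7,0.9,6],
    [4.7,0.9,6],
    [4.7,0.9,6],
    [4.7,0.9,6],
    [4.7,0.9,6]
  ],
  "rot": [
    [0,0,0],
    [0,0,0],
    [0,0,0],
    [0,0,0.1],
    [0,0,0.2],
    [0,0,0.31],
    [0,0,0.31],
    [0,0,0.31],
    [0,0,0.31],
    [0,0,0.31],
    [0,0,0.31],
    [0,0,0.31],
    [0,0,0.31],
    [0,0,0.31],
    [0,0,0.31],
    [0,0,0.31]
  ]
}}

```text
t: 10.4
ee_pos: [600.0, -80.0, 109.4]
orientation: [-0.167, 0.986, -0.0, -0.0]
force: [-1.2, 0.3, -0.4]
finger_gap: 0.5
gripper_force: 0.0
```

```bash
python3 -c "
from h import *
from rig import robot
look(robot,'w7')"
```

```text
10.4 [600.  -80.  109.4] 109.2 [-1.2  0.3 -0.4]
wrist (np.int64(2460), 'line', np.float32(-83.5), array([567.3, -51.4], dtype=float32), 'rect', array([569.5, -49.9]), array([20. , 98.1]), 4.1)
scene (np.int64(487), 'line', np.float32(-82.1), array([564.2, -58. ], dtype=float32), 'rect', array([568.3, -51.4]), array([19.5, 98.8]), 3.8)
side (np.int64(122), 'line', np.float32(-83.3), array([569.5, -34.6], dtype=float32), 'rect', array([569.2, -47. ]), array([ 18.4, 102.3]), 10.9)
```

Call:
{"method": "drive_tool", "body": {
  "xyz": [
    [0,0,-1.5],
    [0,0,-3],
    [0,0,-4.5],
    [0,0,-6],
    [0,0,-6],
    [0,0,-6]
  ],
  "rot": [
    [0,0,0],
    [0,0,0],
    [0,0,0],
    [0,0,0],
    [0,0,0],
    [0,0,0]
  ]
}}

```text
t: 11.05
ee_pos: [599.0, -79.7, 47.6]
orientation: [-0.167, 0.986, 0.001, -0.001]
force: [0.1, 0.7, 0.2]
finger_gap: 0.7
gripper_force: 0.0
```

Call:
{"method": "drive_tool", "body": {
  "xyz": [
    [-0.3,-0.2,0],
    [-0.5,-0.5,0],
    [-0.9,-0.7,0],
    [-1.2,-0.8,0],
    [-1.5,-1.0,0],
    [-1.9,-1.1,0],
    [-2.2,-1.2,0],
    [-2.6,-1.3,0],
    [-3.0,-1.3,0],
    [-3.3,-1.3,0],
    [-3.7,-1.2,0],
    [-4.1,-1.2,0],
    [-4.4,-1.0,0],
    [-4.8,-0.9,0],
    [-5.1,-0.7,0],
    [-5.4,-0.6,0],
    [-5.7,-0.3,0],
    [-6.0,-0.1,0],
    [-6.2,0.2,0],
    [-6.2,0.2,0]
  ],
  "rot": [
    [0,0,-0.09],
    [0,0,-0.17],
    [0,0,-0.26],
    [0,0,-0.35],
    [0,0,-0.44],
    [0,0,-0.52],
    [0,0,-0.61],
    [0,0,-0.7],
    [0,0,-0.79],
    [0,0,-0.87],
    [0,0,-0.96],
    [0,0,-1.05],
    [0,0,-1.13],
    [0,0,-1.22],
    [0,0,-1.31],
    [0,0,-1.4],
    [0,0,-1.48],
    [0,0,-1.57],
    [0,0,-1.66],
    [0,0,-1.66]
  ]
}}

```text
t: 12.72
ee_pos: [538.6, -76.8, 50.3]
orientation: [0.615, 0.789, 0.0, 0.001]
force: [-0.6, 0.1, 0.1]
finger_gap: 0.3
gripper_force: 0.0
```

```bash
python3 -c "
from h import *
from rig import robot
look(robot,'w8')"
```

```text
12.72 [538.6 -76.8  50.3] 14.1 [-0.6  0.1  0.1]
wrist (np.int64(4006), 'line', np.float32(6.3), array([569.2, -46.7], dtype=float32), 'rect', array([570. , -48.9]), array([98.5, 16. ]), 4.5)
scene (np.int64(212), 'line', np.float32(3.1), array([584. , -54.8], dtype=float32), 'rect', array([569.7, -53.9]), array([99.6, 15.7]), 8.6)
side (np.int64(244), 'line', np.float32(6.8), array([571.7, -44.5], dtype=float32), 'rect', array([571.6, -49.1]), array([98. , 19.4]), 6.2)
```

Call:
{"method": "drive_tool", "body": {
  "xyz": [
    [-0.3,0.3,0],
    [-0.5,0.6,0],
    [-0.6,0.9,0],
    [-0.8,1.2,0],
    [-0.9,1.6,0],
    [-1.0,1.8,0],
    [-1.0,1.8,0],
    [-1.0,1.8,0]
  ],
  "rot": [
    [0,0,-0.09],
    [0,0,-0.17],
    [0,0,-0.26],
    [0,0,-0.35],
    [0,0,-0.43],
    [0,0,-0.49],
    [0,0,-0.49],
    [0,0,-0.49]
  ]
}}

```text
t: 13.53
ee_pos: [528.4, -59.9, 49.4]
orientation: [0.787, 0.617, 0.0, 0.0]
force: [-0.1, -0.8, -0.4]
finger_gap: 0.4
gripper_force: 0.0
```

```bash
python3 -c "
from h import *
from rig import robot
look(robot,'w9')"
```

```text
13.53 [528.4 -59.9  49.4] -13.8 [-0.1 -0.8 -0.4]
wrist (np.int64(4273), 'line', np.float32(-23.6), array([570.2, -47.3], dtype=float32), 'rect', array([570.7, -50.3]), array([17.7, 98.6]), 67.8)
scene (np.int64(405), 'line', np.float32(-21.0), array([581. , -62.9], dtype=float32), 'rect', array([569.5, -52.9]), array([19.5, 97.7]), 61.1)
side (np.int64(236), 'line', np.float32(-22.9), array([571.2, -45.3], dtype=float32), 'rect', array([570.3, -49.5]), array([17.9, 97.1]), 68.0)
```

The dial has seated at about -22.5°, which is click four. I'll back away and lift clear.

Call:
{"method": "drive_tool", "body": {
  "xyz": [
    [-0.1,-0.6,0],
    [-0.2,-1,1],
    [-0.2,-1,4],
    [-0.2,-1,8],
    [-0.2,-1,12],
    [-2,-1,15],
    [-5,-1,16],
    [-5,-1,16],
    [-5,-1,16],
    [-5,-1,16],
    [-5,-1,16],
    [-5,-1,16]
  ],
  "rot": [
    [0,0,0],
    [0,0,0],
    [0,0,0],
    [0,0,0],
    [0,0,0],
    [0,0,0],
    [0,0,0],
    [0,0,0],
    [0,0,0],
    [0,0,0],
    [0,0,0],
    [0,0,0]
  ]
}}

```text
t: 14.68
ee_pos: [478.3, -69.9, 208.6]
orientation: [0.788, 0.616, -0.0, -0.001]
force: [0.5, 0.2, 0.0]
finger_gap: 0.6
gripper_force: 0.0
```

```bash
python3 -c "
from h import *
from rig import robot
look(robot,'w10')
c=robot.camera('scene');cv2.imwrite('pics/end.png',cv2.cvtColor(c['color'],cv2.COLOR_RGB2BGR))"
```

```text
14.68 [478.3 -69.9 208.6] -14.0 [0.5 0.2 0. ]
wrist (np.int64(1247), 'line', np.float32(-22.5), array([568.8, -50.6], dtype=float32), 'rect', array([570.3, -51.8]), array([19.5, 99.3]), 70.7)
scene (np.int64(592), 'line', np.float32(-22.0), array([566.5, -56.7], dtype=float32), 'rect', array([569.8, -52.3]), array([19.8, 98.8]), 66.7)
side (np.int64(240), 'line', np.float32(-22.6), array([571.7, -45.6], dtype=float32), 'rect', array([570.8, -49. ]), array([18. , 96.7]), 66.9)
```

View pics/w10.png

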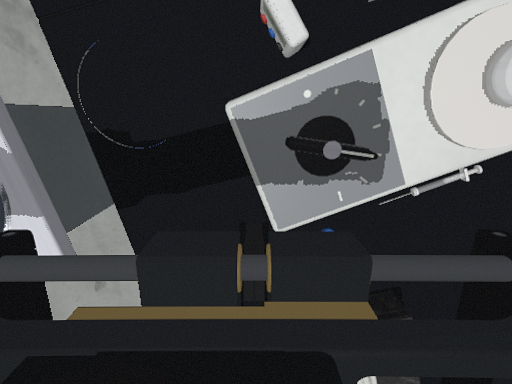

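The wrist view shows the nose line pointing right from the hub (332,150) to (375,156), with the dot at (307,94). The measured angle of -22.5° is 120° clockwise of off. The flask on the plate, the timer and the syringe stand where they were.

```bash
python3 -c "
from rig import robot
print(robot.hand_in())"
```

```text
the job is handed in; nothing more can be done
None
```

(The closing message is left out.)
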